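# Put the bike light's battery pack on charge under the stand's spring clip

## Task

Put the bike light's flat battery pack on charge: lift the charging stand's spring clip until it stays up by itself, then slide the pack in beneath it, contact end first, and push it firmly until it is fully home against the contact block. Then lower the clip gently by hand onto the pack, keeping hold of it until it rests there so that it does not snap down. The contacts are stiff but a hard shove damages them, so feel your way, and leave the other things on the shelf where they are.

Things in the scene. Friction and masses are not known exactly. Their poses are not given: they have to be found in the camera images.
- charger: Charcoal charging stand for flat packs, fixed to the shelf. x runs along its bay from the open end inwards (the pack goes in along +x), z up. Origin at shelf height on the bay's centre line, at the inner end of the bay: below the contact block's face when that is fully back. The pack lies on a flat bed, 10 mm above the shelf, from x = -104 mm inwards.
- bay_mouth (a point): Middle of the open end of the bed, at bed height. The bed is a tongue 30 mm wide; from here to x = -50 mm nothing stands beside it: the pack overhangs it at both sides, so that fingers have room beside the pack's rear end there, also when it is home.
- rail_mouth (a point): Middle between the outer ends of the two guide rails, at bed height, at x = -50 mm of the stand. The rails stand 10 mm above the bed; from x = -36 mm inwards they are parallel, 52 mm apart inside (1 mm to spare at each side of the pack); their outer ends flare to about 62 mm apart.
- head: The stand's housing, 74 mm wide, 34 mm high, with contact block and clip; origin and axes as the stand. The contact block is the pack's hard end stop, clamped wherever the owner set it: its face is anywhere from x = -16 to 0 mm and is not measured, so feel for it. A hood covers the bay from x = -8 mm, 3 mm above the pack. Over 20 N between the pack and block, contacts or clip does damage.
- contacts (a joint): Travel (m) of the black contact plate, 22 mm wide, in the middle of the contact block: 0 = standing out 4 mm from the block's face, about 0.004 = pushed level with it, which is when the pack is home against the hard block. It slides stiffly (about 11 N) and stays where it is pushed.
- clip (a joint): Spring clip, 24 mm wide steel strip hinged on the housing (rad): 0 = shut on the empty bay, about 0.19 = resting on the pack, 0.65 = fully up (end stop). An over-centre spring drives it shut below 0.40 and up above 0.40, where it stays. At the thumb grip: about 5 N to lift it or to push it down. Let go between 0.40 and 0.24 (2.5 mm above the pack) it slams.
- clip_grip (a point): Centre of the clip's ribbed charcoal thumb grip, 12 mm along the bay, 26 mm across it, 18 mm high, free at both sides: it can be pinched across. Its arc about the hinge has 62 mm radius: 42 mm above the shelf and at x = -50 mm of the stand when shut, 54 mm up when resting on the pack, 79 mm up and at x = -36 mm when fully up.
- clip_hinge (a point): Axis of the clip's hinge, 40 mm above the shelf, at x = +12 mm of the stand. It lies across the bay, so the clip swings in the upright plane through the bay's centre line. The clip's curled toe, which presses on the pack, is 50 mm from it.
- pack: The bike light's battery pack: flat grey block 92 mm long (x), 50 mm wide (y), 14 mm thick, about 0.14 kg, lying flat on the shelf. Origin at the centre of its underside; +x points to the contact end, with two brass strips on end face and top; the other end has four dark ribs across its top. The card wallet is larger (98 x 64 x 12 mm), of bare metal.
- pack_nose (a point): Centre of the pack's contact-end face, 46 mm ahead of its origin and 7 mm above its underside.
- wallet: Bystander: aluminium card wallet 98 x 64 x 12 mm, loose.
- dish: Bystander: mustard ceramic dish, 110 mm across, 32 mm high, loose.
- lock_key: Bystander: folding steel bike lock key, 85 mm long, 8 mm high, loose.
- sunglasses_case: Bystander: clear plastic sunglasses case with flip-top lid (shut), 160 x 66 x 54 mm, loose.
- wood_box: Bystander: small wooden box, 124 x 89 x 61 mm, loose.
- bike_light: Bystander: bike lamp, a cylinder 70 mm long on a rubber foot, 47 mm high, loose.
- multitool: Bystander: folding bike multi-tool 84 x 36 x 20 mm, loose.
Not all that is in view belongs to the job. What is shaped like the pack but brown or green is not meant.

How it is judged:
On the way, in this order (a step that is already met when the one before it is completed fails the run):
1. the spring clip is lifted and stays up (value of joint clip above 0.55 rad), for 0.2 s.
2. the pack is slid home beneath the raised clip: flat on the bed, its contact end against the contact block (value of joint contacts above 0.0025 m and x of pack_nose in the frame of charger above -0.0195 m and y of pack_nose in the frame of charger between -0.003 and 0.003 m and z of pack in the frame of charger below 0.012 m and angle between pack's own z axis and vertical below 0.05 rad and angle between the x axis of pack and the x axis of charger, either way round below 0.06 rad and value of joint clip above 0.5 rad), for 0.2 s.
At the end, for the whole second after the job is handed in: The pack lies flat on the stand's bed (within 0.05 rad) and straight in its bay (0.06 rad, 3 mm sideways), contact end against the contact block (contact plate pushed in by more than 2.5 of its 4 mm), and the clip rests on it (joint between 0.13 and 0.26 rad); pack and clip are at rest (value of joint contacts above 0.0025 m and x of pack_nose in the frame of charger above -0.0195 m and y of pack_nose in the frame of charger between -0.003 and 0.003 m and z of pack in the frame of charger below 0.012 m and angle between pack's own z axis and vertical below 0.05 rad and angle between the x axis of pack and the x axis of charger, either way round below 0.06 rad and value of joint clip between 0.13 and 0.26 rad and linear speed of pack below 0.01 m/s and velocity of joint clip between -0.05 and 0.05 rad/s); the robot touches nothing.
It fails at once if the pack is pressed against the stand's contact block, contacts or clip with more than 20 N (contact force between pack and head above 20 N).
It fails at once if the clip is let snap down on the pack (falls faster than 2 rad/s while still above 0.24 rad) (velocity of joint clip below -2 rad/s and value of joint clip above 0.24 rad).
It fails at once if another thing on the shelf is moved by more than 20 mm (distance of any of wallet, dish, lock_key, sunglasses_case, wood_box, bike_light, multitool from where it was at the start of the episode above 0.02 m).
It also fails if it takes over 72 s, if anything falls off the work surface, if the arm or the gripper's body presses on something with over 40 N, if the wrist force passes 120 N, or if a joint passes its speed limit or range.

## Robot

A 6-joint arm with a two-finger parallel gripper is mounted at the origin on the work surface. World frame = base frame: x ahead of the robot, y to its left, z up, the work surface at z = 0. Lengths are in m, angles in rad, forces in N, time in s.
With the tool pointing down it reaches from about 0.3 to 0.85 m from the base axis. Payload 4.2 kg.
Tool frame: the origin (TCP) lies midway between the tips of the shut fingers; the grasp point (between the pads) lies 19 mm behind it; z points along the fingers, y is the line along which they close (so a half turn about z gives the same grasp; the last joint's range is limited). The gripper opens to 91 mm and grips with 3 to 60 N. Pads are 32 mm wide; open, the fingers measure 118 mm over their backs; the gripper's body (76 mm by 178 mm) begins 60 mm behind the grasp point.
Start: joints at [-1.323, 0.32, 1.565, -0, 1.257, -0.02], TCP at [0.152, -0.555, 0.183] pointing down, gripper open.
Joint ranges: [-3.11, 3.11], [-0.84, 2.01], [0.21, 2.61], [-1.34, 4.49], [0.05, 2.63], [-2.56, 2.56]. Speed limits (rad/s): [2.57, 2.57, 3.14, 3.14, 3.14, 3.14].

## Interface

Orientations are given as a rotation vector (axis times angle).
In Python, from workcell import ctrl gives the robot as it stands.
- The arm moves only by the shell command python3 -m jog 'ROWS'. ROWS is JSON, a list of rows, each a list of 7 numbers: the turn, a rotation vector about the world's x, y, z in rad, then the shift along the world's x, y, z in mm, then the closure, from -1 (fully open) to 1 (shut). A call has 1 to 10 rows; each row is the pose to reach, as a shift and turn from the pose commanded when the call began; what a row does not reach only later rows make up. A row lasts 1/10 s, in which the tool goes at most 50 mm and 8.59 degrees, less where a joint would pass 70% of its speed; a pose out of reach is approached as far as the arm can. A call with a gripper value outside its range is refused whole. The fingers move at their own pace and stop on an object; the grip force is fixed at half the most. Time passes only in rows, so rows that repeat a pose let the fingers close. It gives the time, the measured TCP pose, the force, the opening and the grip force at its end, in the units of the state.
- ctrl.get_state(): the state, without advancing time (a new reading comes with each control period).
- ctrl.grab_frame(name): name is "scene" or "top" or "wrist"; returns the picture (480x640x3 uint8, blue, green, red); there is no depth.
- ctrl.camera_model(name): a dict with "fx", "fy", "cx", "cy" (pixels), "distortion" ([k1, k2, p1, p2, k3] as OpenCV has them; the pictures are not rectified), "rvec" (rotation vector, rad) and "tvec" (3), from world to camera coordinates, as OpenCV has them. Camera axes: x right, y down, z forward; pixel columns grow to the right and rows downward; lengths in m; the calibration is good to about 2 mm. A picture is of the moment at which its call begins: read the wrist's pose just before it. camera_model takes no time and is no camera call; for the wrist camera it gives the pose at the moment of the call.
- ctrl.finish_job(): hands the job in; it is judged then, once.
The state is a dict: "t": time; "q": joint angles; "qd": joint speeds; "joint_torque": joint torques, N m; "tool_pos": TCP position; "tool_rot": TCP orientation; "ft_force": force on the tool from outside, world axes, zero at the start; "moment": the same for the moment, N m; "finger_gap": finger opening in m; "grasp_force": force on a finger pad.
Only numpy, scipy, OpenCV 4.12 (cv2) and the standard library are available. Lean on these libraries where they do the work, as an engineer would, in place of code of your own. Each camera call takes 0.05 s, during which the arm holds its last target. There are 200 camera calls.

## Working session

There is one attempt and no reset: what is moved stays moved. The work goes in short steps, Python scripts to look and compute and a shell command to move; the robot and the scene stay as the last step left them, time stands still between calls to the robot, and variables do not carry over. Pictures are saved under pics/ and viewed, at most 10 in all, crops included, and the job is handed in when it is done.

```bash
mkdir -p pics; ls; cat > h.py <<'E'
import cv2,numpy as np
from workcell import ctrl
def snap(n,f):
    m=ctrl.camera_model(n); im=ctrl.grab_frame(n); cv2.imwrite('pics/'+f,im); return im,m
def ray(m,px):
    K=np.array([[m['fx'],0,m['cx']],[0,m['fy'],m['cy']],[0,0,1.]])
    R=cv2.Rodrigues(np.array(m['rvec'],float))[0]; t=np.array(m['tvec'],float)
    u=cv2.undistortPoints(np.array(px,float).reshape(-1,1,2),K,np.array(m['distortion'],float)).reshape(-1,2)
    return -R.T@t,np.c_[u,np.ones(len(u))]@R
def plane(m,px,z):
    o,d=ray(m,px); return o+d*((z-o[2])/d[:,2])[:,None]
def proj(m,P):
    K=np.array([[m['fx'],0,m['cx']],[0,m['fy'],m['cy']],[0,0,1.]])
    return cv2.projectPoints(np.array(P,float).reshape(-1,3),np.array(m['rvec'],float),np.array(m['tvec'],float),K,np.array(m['distortion'],float))[0].reshape(-1,2)
E
python3 - <<'E'
from h import *
a,m=snap('top','top.png'); b,n=snap('scene','scene.png')
import json,pickle; pickle.dump((m,n),open('cm.pkl','wb'))
for k in (m,n): print(ray(k,[[320,240]]))
print(ctrl.get_state())
E
```

```text
pics
(array([0.36958459, 0.01220831, 1.3194884 ]), array([[ 0.13451531,  0.01474108, -0.9908033 ]]))
(array([ 1.18752791, -0.06053893,  0.97962585]), array([[-0.54878235,  0.07303864, -0.83278766]]))
{'t': 0.1, 'q': array([-1.32297448e+00,  3.20217971e-01,  1.56554272e+00, -1.90318497e-06,
        1.25735708e+00, -2.00148055e-02]), 'qd': array([-0.00230805,  0.00019525, -0.00206035,  0.00110556,  0.00064207,
       -0.00015537]), 'joint_torque': array([ 1.22182814e-04, -4.13331807e+01, -2.32509989e+01,  7.29391258e-02,
        4.21955064e-02, -5.59008072e-05]), 'tool_pos': array([ 0.15204535, -0.55403503,  0.18251567]), 'tool_rot': array([-3.11196229e+00, -4.19259052e-01,  2.74974380e-04]), 'ft_force': array([0.66910859, 0.48143806, 0.62130907]), 'moment': array([ 0.00569064, -0.04703754,  0.02326595]), 'grasp_force': 0.0, 'finger_gap': 0.09096262783305022}
```

View pics/top.png

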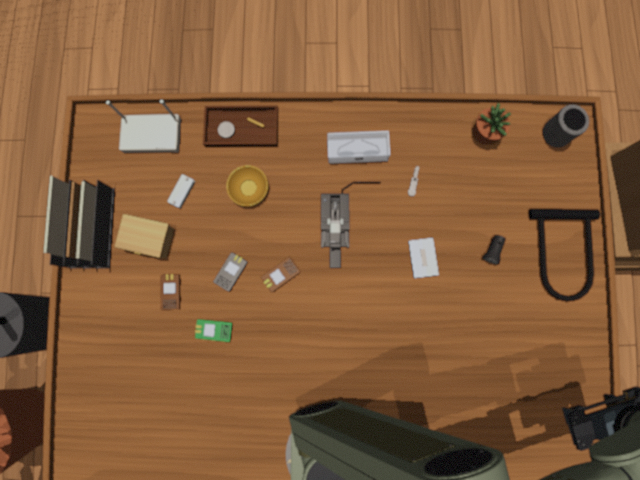

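View pics/scene.png

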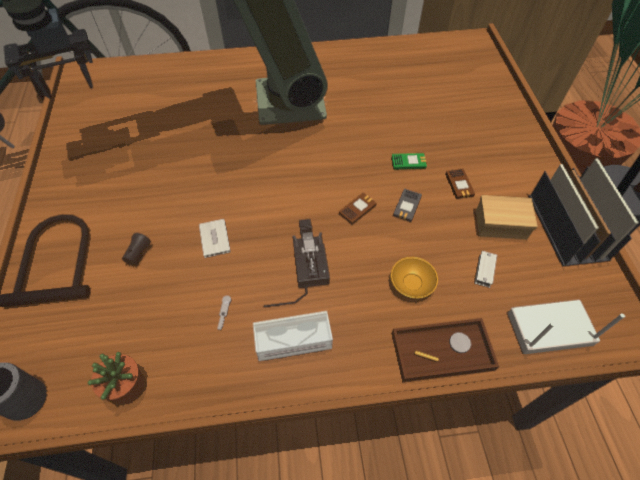

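The top view shows the stand at (335,228), opening towards the robot. Things that could be taken for the pack in that view:
- grey block (231,272)
- brown blocks (281,275) and (170,291)
- green block (213,330)
- bare-metal wallet (424,258)

By the description I choose the grey one, and I'll check it in a close crop.

```bash
python3 - <<'E'
from h import *
import pickle
m,n=pickle.load(open('cm.pkl','rb'))
a=cv2.imread('pics/top.png');b=cv2.imread('pics/scene.png')
A=cv2.resize(a[180:300,205:365],None,fx=5,fy=5,interpolation=cv2.INTER_CUBIC)[:, :]
cv2.imwrite('pics/c1.png',A)
print('pack',plane(m,[[231,272]],.014),plane(n,[[407,205]],.014))
print('tongue end',plane(m,[[335,266]],.01), 'headback',plane(m,[[334,195]],.034))
print('wallet',plane(m,[[424,258]],.012),'dish',plane(m,[[247,186]],.02))
E
```

```text
pack [[0.461778   0.26290227 0.014     ]] [[0.47106784 0.26335164 0.014     ]]
tongue end [[ 0.47927587 -0.00774091  0.01      ]] headback [[ 0.6625302  -0.00441701  0.034     ]]
wallet [[ 0.50084927 -0.23978389  0.012     ]] dish [[0.6897035  0.22599716 0.02      ]]
```

View pics/c1.png

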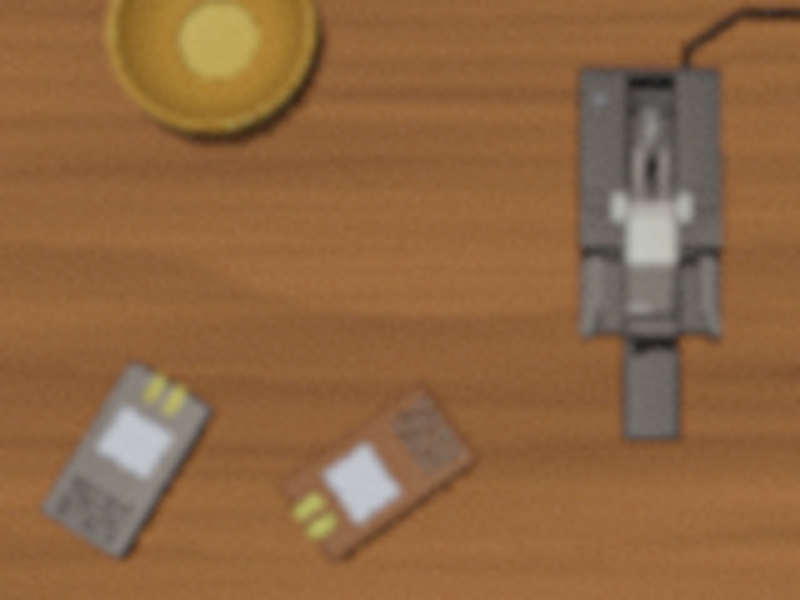

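The crop confirms the grey block at (231,272): brass strips at its upper right, dark ribs at its lower left. The clip's grip is at about crop (651,290). Next I'll compute rough poses.

```bash
python3 - <<'E'
from h import *
import pickle
m,n=pickle.load(open('cm.pkl','rb'))
f=lambda L:(np.array(L)+.5)/5-.5+np.array([205,180])
P=plane(m,f([[135,362],[213,408],[122,558],[43,512]]),.014); print('pack',P.mean(0),(P[0]+P[1]-P[2]-P[3])[:2]/2, np.linalg.norm(P[0]-P[1]))
d=(P[0]+P[1]-P[2]-P[3]); print('yaw',np.arctan2(d[1],d[0]))
H=plane(m,f([[579,70],[721,68],[722,247],[580,247]]),.034); print(H.round(4))
R=plane(m,f([[582,335],[720,335]]),.02); T=plane(m,f([[624,439],[679,439]]),.01); print(R.round(4),T.round(4))
h=H.mean(0)-T.mean(0); print('yaw',np.arctan2(h[1],h[0]))
E
```

```text
pack [0.46292604 0.26491244 0.014     ] [ 0.0785867  -0.04589521] 0.048059482713477014
yaw -0.5285772168178461
[[ 0.6662  0.031   0.034 ]
 [ 0.6675 -0.043   0.034 ]
 [ 0.573  -0.0433  0.034 ]
 [ 0.5727  0.03    0.034 ]]
[[ 0.5287  0.0288  0.02  ]
 [ 0.529  -0.0428  0.02  ]] [[ 0.4756  0.0068  0.01  ]
 [ 0.4757 -0.0218  0.01  ]]
yaw 0.00815645085023111
```

```bash
r='x'; python3 -m jog '[[0,0,1.4,150,270,100,-1],[0,0,1.4,150,270,100,-1],[0,0,1.4,150,270,100,-1],[0,0,1.4,150,270,100,-1],[0,0,1.4,150,270,100,-1],[0,0,1.4,150,270,100,-1],[0,0,1.4,150,270,100,-1],[0,0,1.4,150,270,100,-1],[0,0,1.4,150,270,100,-1],[0,0,1.4,150,270,100,-1]]'
python3 -m jog '[[0,0,1.47,150,278,-20,-1],[0,0,1.47,150,278,-20,-1],[0,0,1.47,150,278,-20,-1],[0,0,1.47,150,278,-20,-1],[0,0,1.47,150,278,-20,-1],[0,0,1.47,150,278,-20,-1],[0,0,1.47,150,278,-20,-1],[0,0,1.47,150,278,-20,-1],[0,0,1.47,150,278,-20,-1],[0,0,1.47,150,278,-20,-1]]'
python3 - <<'E'
from h import *
import pickle
s=ctrl.get_state(); print(s['q'],s['tool_pos'],s['tool_rot'])
a,m=snap('wrist','w1.png'); pickle.dump(m,open('w1.pkl','wb'))
for n,p in dict(tongue=[.4757,-.007,.01],grip=[.53,-.007,.051]).items(): print(n,proj(m,[p]))
E
```

```text
t: 1.1
tool_pos: [0.3022, -0.284, 0.2831]
tool_rot: [-2.105, -2.331, -0.0]
ft_force: [0.0, 0.3, -0.6]
finger_gap: 0.0912
grasp_force: 0.0
t: 2.1
tool_pos: [0.4519, -0.0061, 0.2627]
tool_rot: [0.004, -3.14, -0.0]
ft_force: [0.1, 0.4, -0.5]
finger_gap: 0.0913
grasp_force: 0.0
[-3.90528281e-02  7.93600839e-02  1.67557841e+00  5.05863267e-05
  1.38794225e+00 -1.61235947e+00] [ 0.45188521 -0.00612936  0.26274767] [ 3.92709105e-03 -3.14030516e+00 -1.59532098e-04]
tongue [[318.39379591 222.26954707]]
grip [[318.25385524 271.06326397]]
```

View pics/w1.png

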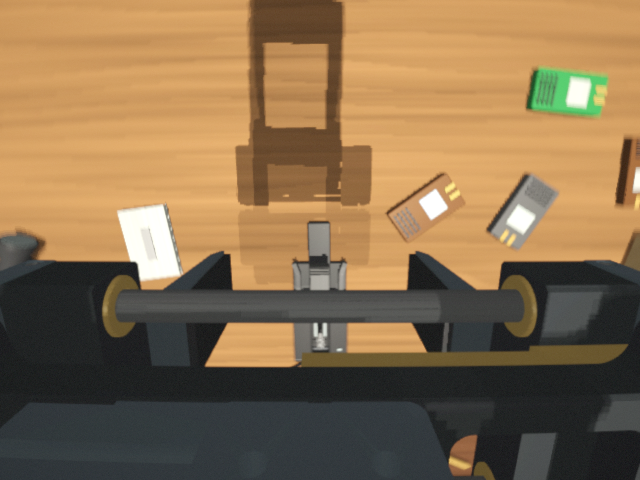

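The wrist view shows the tongue end at (319,222) and the grip near (320,270), both within about 2 px of the prediction. The grey pack is at (522,212) with brass at its lower left. Now I'll measure both by low-saturation mask.

```bash
python3 - <<'E'
from h import *
import pickle
m=pickle.load(open('w1.pkl','rb')); a=cv2.imread('pics/w1.png')
hsv=cv2.cvtColor(a,cv2.COLOR_BGR2HSV); low=(hsv[...,1]<70).astype(np.uint8)
print(ctrl.camera_model('wrist')['tvec'],m['tvec'])
for r in list(range(219,262,4))+[270,275]:
    c=np.where(low[r,285:355])[0]+285
    if len(c): 
        z=.01 if r<255 else .02
        p=plane(m,[[c[0]-.5,r],[c[-1]+.5,r]],z); print(r,c[0],c[-1],len(c),p[:,:2].round(4).tolist(),p[:,1].mean().round(4))
roi=low[165:255,480:565].copy()
roi=cv2.morphologyEx(roi,cv2.MORPH_CLOSE,np.ones((9,9)))
k=max(cv2.findContours(roi,0,2)[0],key=cv2.contourArea)
h=cv2.convexHull(k)+np.array([480,165])
P=plane(m,h.reshape(-1,2).astype(float),.014)
(c,s,an)=cv2.minAreaRect((P[:,:2]*1000).astype(np.float32)); print('pack',c,s,an)
E
```

```text
[ 0.00830021 -0.48465519  0.36166761] [ 0.00706442 -0.48463931  0.36169163]
223 308 328 21 [[0.4767, -0.0215], [0.4767, 0.0065]] -0.0075
227 308 329 22 [[0.4822, -0.0216], [0.4821, 0.0079]] -0.0068
231 308 329 22 [[0.4877, -0.0216], [0.4876, 0.0079]] -0.0068
235 308 329 22 [[0.4932, -0.0216], [0.4931, 0.008]] -0.0068
239 308 329 22 [[0.4987, -0.0216], [0.4986, 0.008]] -0.0068
243 308 329 22 [[0.5043, -0.0217], [0.5042, 0.0081]] -0.0068
247 308 329 22 [[0.5099, -0.0217], [0.5098, 0.0081]] -0.0068
251 309 329 21 [[0.5155, -0.0204], [0.5154, 0.0082]] -0.0061
255 309 329 21 [[0.5182, -0.0201], [0.5181, 0.0079]] -0.0061
259 310 329 20 [[0.5238, -0.0188], [0.5237, 0.008]] -0.0054
270 293 345 53 [[0.5393, -0.0418], [0.5392, 0.0297]] -0.006
275 294 345 52 [[0.5465, -0.0405], [0.5463, 0.0298]] -0.0053
pack (460.14752197265625, 264.31561279296875) (54.3814582824707, 90.68448638916016) 59.12495803833008
```

```bash
python3 -m jog '[[0,0,0,50,0,0,-1],[0,0,0,77,0,-30,-1],[0,0,0,77,0,-80,-1],[0,0,0,77,0,-130,-1],[0,0,0,77,0,-180,-1],[0,0,0,77,0,-205,-1],[0,0,0,77,0,-220,-1],[0,0,0,77,0,-232,-1],[0,0,0,77,0,-232,-1]]'
python3 - <<'E'
from h import *
import pickle
a,m=snap('wrist','w2.png'); pickle.dump(m,open('w2.pkl','wb'))
E
```

```text
t: 3.05
tool_pos: [0.528, -0.0065, 0.0298]
tool_rot: [-0.008, -3.138, -0.0]
ft_force: [0.7, 0.1, 0.4]
finger_gap: 0.0912
grasp_force: 0.0
```

View pics/w2.png

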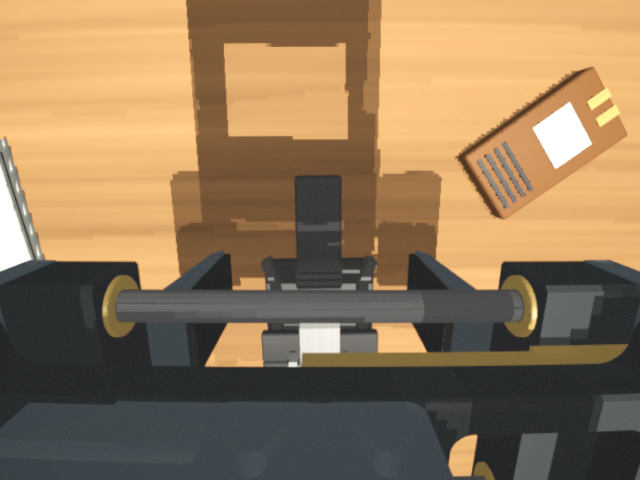

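The tongue end is at row 177 (columns 295–341), and the clip grip is centred between the open fingers near (319,278). Close, then refine the stand pose from this picture.

```bash
python3 -m jog '[[0,0,0,0,0,0,1],[0,0,0,0,0,0,1],[0,0,0,0,0,0,1],[0,0,0,0,0,0,1],[0,0,0,0,0,0,1],[0,0,0,0,0,0,1],[0,0,0,0,0,0,1],[0,0,0,0,0,0,1]]'
python3 - <<'E'
from h import *
import pickle
m=pickle.load(open('w2.pkl','rb')); a=cv2.imread('pics/w2.png')
g=cv2.GaussianBlur(a[...,2].astype(float),(3,3),0)
b,s=[],[]
for r in range(182,246,6):
    row=g[r]; d=np.diff(row)
    l=280+np.argmin(d[280:310])+.5; q=325+np.argmax(d[325:360])+.5
    p=plane(m,[[l,r],[q,r]],.01); b.append(p.mean(0)); s.append(p[1,1]-p[0,1])
b=np.array(b); print(b[:,:2].round(4).tolist(),np.round(s,4)); print('yaw',np.polyfit(b[:,0],b[:,1],1))
col=g[:,318]; r=165+np.argmin(np.diff(col[165:190]))+.5; print('end',r,plane(m,[[318,r]],.01))
print('rail ends row 262',plane(m,[[264,262],[376,262]],.02))
E
```

```text
t: 3.9
tool_pos: [0.5291, -0.0065, 0.0313]
tool_rot: [-0.006, -3.142, -0.0]
ft_force: [0.6, 0.0, 0.4]
finger_gap: 0.0297
grasp_force: 0.0
[[0.4799, -0.007], [0.4837, -0.0071], [0.4875, -0.0071], [0.4914, -0.0074], [0.4953, -0.0074], [0.4992, -0.0075], [0.5031, -0.0072], [0.5071, -0.0075], [0.5111, -0.0069], [0.5151, -0.0069], [0.5192, -0.0073]] [0.0298 0.0299 0.03   0.0295 0.0296 0.0298 0.0292 0.03   0.0301 0.0302
 0.0297]
yaw [ 0.00031765 -0.0073616 ]
end 174.5 [[ 0.47522816 -0.00700524  0.01      ]]
rail ends row 262 [[ 0.52967642 -0.04184971  0.02      ]
 [ 0.53005449  0.02982508  0.02      ]]
```

```bash
python3 -m jog '[[0,0,0,0,0,0,1],[0,0,0,0,0,0,1],[0,0,0,0,0,0,1],[0,0,0,0,0,0,1]]'
python3 -m jog '[[0,0.05,0,-0.3,0,3.1,1],[0,0.1,0,-0.6,0,6.2,1],[0,0.15,0,-0.6,0,9.3,1],[0,0.2,0,-0.5,0,12.5,1],[0,0.2,0,-0.5,0,12.5,1]]'
```

```text
t: 4.3
tool_pos: [0.5291, -0.0065, 0.0313]
tool_rot: [-0.006, -3.142, -0.0]
ft_force: [-0.1, -0.6, -0.3]
finger_gap: 0.001
grasp_force: 0.0
t: 4.8
tool_pos: [0.5305, -0.0066, 0.0435]
tool_rot: [-0.006, -2.943, 0.001]
ft_force: [1.2, 0.1, -0.1]
finger_gap: 0.0003
grasp_force: 0.0
```

The fingers shut on nothing, so I'll look from the scene camera.

```bash
python3 - <<'E'
from h import *
b,n=snap('scene','s2.png'); c=cv2.imread('pics/scene.png')
f=lambda i:cv2.resize(i[190:310,265:365],(400,480),interpolation=cv2.INTER_CUBIC)
cv2.imwrite('pics/c2.png',np.hstack([f(c),f(b)]))
P=lambda x,z:[.5792+x,-.0072,z]
for k,v in dict(grip=P(-.05,.042),hinge=P(.012,.04),tend=P(-.104,.01),gup=P(-.036,.079)).items(): print(k,(proj(n,[v])-[265,190])*4)
E
```

```text
grip [[164.81243818 150.42281605]]
hinge [[176.49998399 236.83068387]]
tend [[156.52846278 110.93037144]]
gup [[166.08720044 133.64893153]]
```

View pics/c2.png

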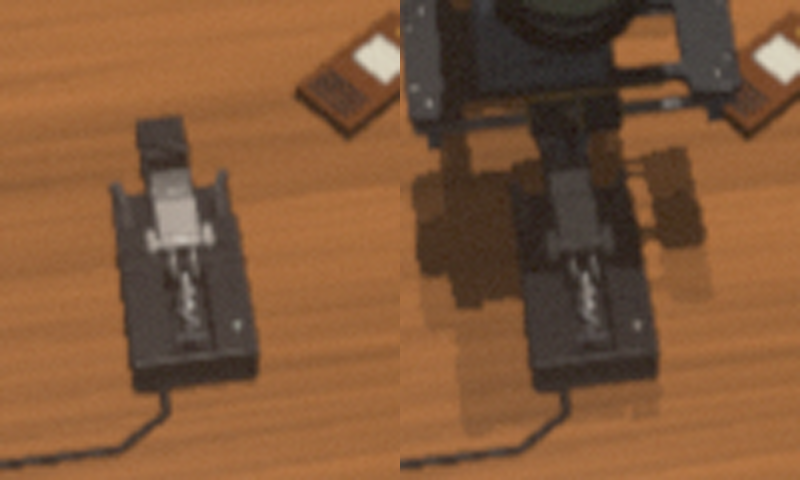

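```bash
python3 - <<'E'
from h import *
import pickle
m2=pickle.load(open('w2.pkl','rb'));m,n=pickle.load(open('cm.pkl','rb'))
print('w2 tcp',proj(m2,[[.528,-.0065,.0298],[.528,-.0065,.0488],[.5292,-.0072,.051],[.5292,-.0072,.033],[.5412,-.0072,.04]]))
print('scene',(proj(n,[[.5305,-.0066,.0435],[.526,-.0066,.061]])-[265,190])*4)
print(plane(m2,[[319,262],[319,278],[319,290]],.051))
s=ctrl.get_state();print(s['finger_gap'],s['grasp_force'],s['ft_force'],s['tool_pos'])
b,mw=snap('wrist','w3.png'); t=snap('top','t3.png')[0]
cv2.imwrite('pics/c3.png',np.hstack([b[150:430,180:460],cv2.resize(t[180:280,285:385],(280,280),interpolation=cv2.INTER_CUBIC)]))
E
```

```text
w2 tcp [[319.2440405  263.95593939]
 [319.27069566 274.42976957]
 [318.01781583 277.83333172]
 [318.09661307 267.49445175]
 [318.18592872 290.55569343]]
scene [[165.97040692 150.63461014]
 [164.52308527 127.97060175]]
[[ 0.52004872 -0.00660998  0.051     ]
 [ 0.52930037 -0.00665794  0.051     ]
 [ 0.53638506 -0.00669468  0.051     ]]
0.000516666967925747 0.0 [-0.81316068  0.49338169 -0.17258567] [ 0.52928354 -0.0065298   0.04339299]
```

View pics/c3.png

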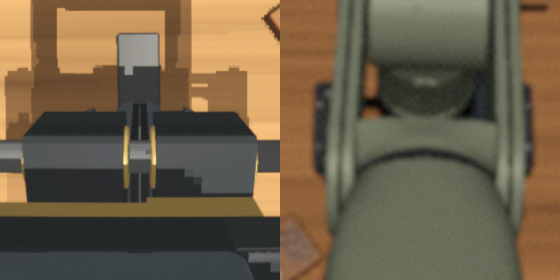

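```bash
python3 - <<'E'
from h import *
import pickle
m2=pickle.load(open('w2.pkl','rb'));m,n=pickle.load(open('cm.pkl','rb'))
def box(x,z,w): return [[x,-.0072-w/2,z],[x,-.0072+w/2,z]]
print('rot',cv2.Rodrigues(np.array(m2['rvec']))[0].round(3).tolist(), ray(m2,[[320,240]])[0])
for l,x,z,w in (('gripfront top',.523,.051,.026),('gripback top',.535,.051,.026),('gripfront bot',.523,.033,.026),('strip',.56,.042,.024),('tongue',.5,.01,.03)):
    print(l,proj(m2,box(x,z,w)).round(0).tolist(),'c1',((proj(m,box(x,z,w))-[205,180])*5).round(0).tolist(),'c2',((proj(n,box(x,z,w))-[265,190])*4).round(0).tolist())
a=cv2.imread('pics/w2.png')
print([(r,a[r,318].tolist()) for r in range(228,292,2)])
cv2.imwrite('pics/c4.png',cv2.resize(a[165:365,240:400],(640,800),interpolation=cv2.INTER_CUBIC)[:600])
E
```

```text
rot [[0.005, 1.0, 0.001], [0.973, -0.005, 0.233], [0.233, -0.0, -0.973]] [ 0.46265682 -0.00633087  0.23258731]
gripfront top [[294.0, 267.0], [342.0, 267.0]] c1 [[676.0, 337.0], [625.0, 337.0]] c2 [[142.0, 136.0], [184.0, 132.0]]
gripback top [[295.0, 288.0], [341.0, 288.0]] c1 [[676.0, 314.0], [625.0, 313.0]] c2 [[144.0, 152.0], [187.0, 147.0]]
gripfront bot [[296.0, 258.0], [340.0, 258.0]] c1 [[675.0, 341.0], [625.0, 341.0]] c2 [[143.0, 153.0], [185.0, 148.0]]
strip [[298.0, 321.0], [338.0, 321.0]] c1 [[674.0, 268.0], [627.0, 267.0]] c2 [[151.0, 194.0], [190.0, 190.0]]
tongue [[295.0, 213.0], [341.0, 213.0]] c1 [[678.0, 390.0], [620.0, 390.0]] c2 [[137.0, 145.0], [184.0, 140.0]]
[(228, [84, 86, 86]), (230, [77, 80, 79]), (232, [53, 54, 53]), (234, [58, 57, 58]), (236, [56, 57, 57]), (238, [56, 56, 55]), (240, [54, 55, 53]), (242, [54, 56, 56]), (244, [52, 56, 55]), (246, [56, 60, 58]), (248, [56, 57, 55]), (250, [56, 54, 54]), (252, [57, 58, 57]), (254, [53, 53, 53]), (256, [56, 55, 58]), (258, [56, 55, 55]), (260, [55, 56, 57]), (262, [56, 58, 59]), (264, [58, 62, 63]), (266, [56, 59, 59]), (268, [58, 61, 60]), (270, [60, 61, 63]), (272, [53, 54, 54]), (274, [58, 60, 59]), (276, [66, 70, 69]), (278, [60, 64, 63]), (280, [55, 54, 55]), (282, [65, 68, 68]), (284, [63, 66, 67]), (286, [52, 52, 51]), (288, [85, 87, 87]), (290, [84, 85, 84])]
```

View pics/c4.png

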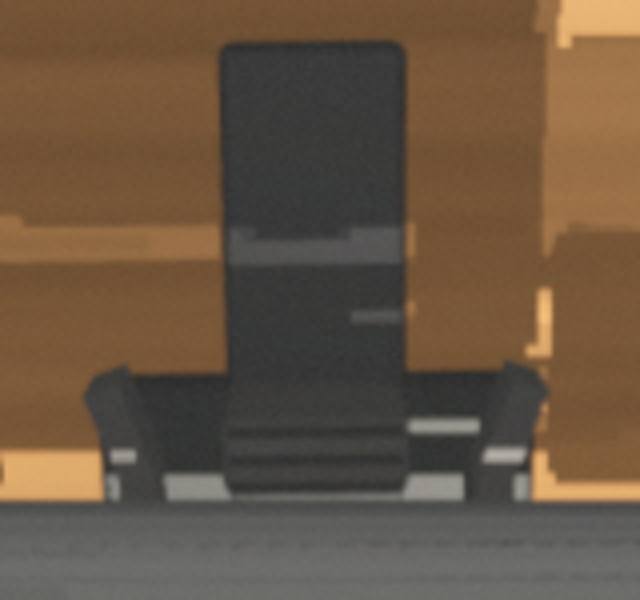

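The grip is where expected (rows 261–287), yet the fingers shut empty. I'll open, rise and back off, then look at the clip as it is now.

```bash
python3 -m jog '[[0,0,0,0,0,0,-1],[0,0,0,0,0,0,-1],[0,0,0,0,0,0,-1],[0,0,0,0,0,0,-1],[0,0,0,0,0,0,-1],[0,0,0,0,0,0,-1],[0,0,0,0,0,0,-1]]'
python3 -m jog '[[0,0,0,0,0,30,-1],[0,-0.2,0,0,0,60,-1],[0,-0.2,0,-50,0,90,-1],[0,-0.2,0,-50,0,90,-1],[0,-0.2,0,-50,0,90,-1]]'
python3 - <<'E'
from h import *
import pickle
a,m=snap('wrist','w4.png'); pickle.dump(m,open('w4.pkl','wb'))
def box(x,z,w): return [[x,-.0072-w/2,z],[x,-.0072+w/2,z]]
for l,x,z,w in (('gripfront top',.523,.051,.026),('gripback top',.535,.051,.026),('up grip ft',.535,.083,.026),('up grip bk',.545,.09,.026),('strip',.56,.042,.024)): print(l,proj(m,box(x,z,w)).round(0).tolist())
cv2.imwrite('pics/c5.png',cv2.resize(a[165:365,220:420],(600,600),interpolation=cv2.INTER_CUBIC))
E
```

```text
t: 5.65
tool_pos: [0.5287, -0.0065, 0.0438]
tool_rot: [-0.006, -2.942, 0.0]
ft_force: [-0.2, 0.6, -0.5]
finger_gap: 0.0538
grasp_force: 0.0
t: 6.15
tool_pos: [0.4779, -0.0065, 0.1353]
tool_rot: [0.006, 3.139, 0.0]
ft_force: [-0.0, 0.2, 0.8]
finger_gap: 0.0905
grasp_force: 0.0
gripfront top [[304.0, 283.0], [333.0, 283.0]]
gripback top [[304.0, 296.0], [333.0, 295.0]]
up grip ft [[302.0, 312.0], [335.0, 312.0]]
up grip bk [[302.0, 327.0], [335.0, 327.0]]
strip [[306.0, 317.0], [332.0, 317.0]]
```

View pics/c5.png

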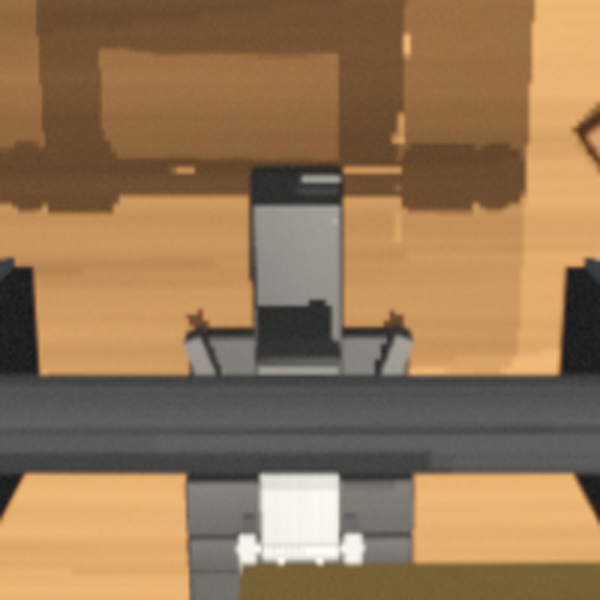

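The clip is still shut, so the fingers must have passed over it. In w2 the open finger tips appear at (231,255) and (410,255), about 30 mm nearer the camera than the TCP reading implies. I'll test this by touch: descend deeper in small steps, watch the force, then close.

```bash
python3 -m jog '[[0,0,0,40,0,-10,-1],[0,0,0,51,0,-55,-1],[0,0,0,51,0,-100,-1],[0,0,0,51,0,-110,-1],[0,0,0,51,0,-110,-1]]'
python3 -m jog '[[0,0,0,0,0,-4,-1],[0,0,0,0,0,-8,-1],[0,0,0,0,0,-12,-1],[0,0,0,0,0,-12,-1]]'
python3 -m jog '[[0,0,0,0,0,-4,-1],[0,0,0,0,0,-8,-1],[0,0,0,0,0,-8,-1]]'
```

```text
t: 6.7
tool_pos: [0.5289, -0.0065, 0.0214]
tool_rot: [-0.006, -3.136, -0.0]
ft_force: [0.5, 0.3, 0.0]
finger_gap: 0.0913
grasp_force: 0.0
t: 7.1
tool_pos: [0.5298, -0.0065, 0.0123]
tool_rot: [0.006, 3.141, 0.0]
ft_force: [-0.3, 0.5, -0.9]
finger_gap: 0.0912
grasp_force: 0.0
t: 7.4
tool_pos: [0.5292, -0.0065, 0.0033]
tool_rot: [-0.006, -3.141, -0.0]
ft_force: [-0.6, 0.1, -0.6]
finger_gap: 0.0912
grasp_force: 0.0
```

```bash
python3 -m jog '[[0,0,0,0,0,0,1],[0,0,0,0,0,0,1],[0,0,0,0,0,0,1],[0,0,0,0,0,0,1],[0,0,0,0,0,0,1],[0,0,0,0,0,0,1],[0,0,0,0,0,0,1],[0,0,0,0,0,0,1],[0,0,0,0,0,0,1],[0,0,0,0,0,0,1]]'
```

```text
t: 8.4
tool_pos: [0.5296, -0.0069, 0.0038]
tool_rot: [-0.005, -3.142, 0.001]
ft_force: [0.0, -2.1, 0.1]
finger_gap: 0.0257
grasp_force: 30.0
```

Grip pinched at 25.7 mm with 30 N, so the real tips sit about 34 mm behind the reported TCP. Lift along the arc.

```bash
python3 -m jog '[[0,0.05,0,-1.7,0,3.2,1],[0,0.1,0,-3.3,0,6.4,1],[0,0.15,0,-4.7,0,9.7,1],[0,0.2,0,-5.9,0,13,1]]'
```

```text
t: 8.8
tool_pos: [0.5234, -0.0069, 0.0164]
tool_rot: [-0.005, -2.939, 0.001]
ft_force: [-0.8, -1.0, -2.7]
finger_gap: 0.0254
grasp_force: 30.0
```

```bash
python3 -m jog '[[0,0.05,0,-1.1,0,3.4,1],[0,0.1,0,-2,0,6.9,1],[0,0.15,0,-2.7,0,10.4,1],[0,0.2,0,-3.2,0,14,1],[0,0.25,0,-3.6,0,17.5,1],[0,0.3,0,-3.8,0,21.1,1],[0,0.35,0,-3.8,0,24.7,1],[0,0.4,0,-3.6,0,28.3,1],[0,0.42,0,-3.5,0,29.7,1],[0,0.42,0,-3.5,0,29.7,1]]'
```

```text
t: 9.8
tool_pos: [0.5201, -0.0069, 0.0467]
tool_rot: [-0.005, -2.52, 0.002]
ft_force: [0.6, -2.0, 4.8]
finger_gap: 0.0255
grasp_force: 30.0
```

```bash
python3 -m jog '[[0,0,0,0,0,0,-1],[0,0,0,0,0,0,-1],[0,0,0,0,0,0,-1],[0,0,0,0,0,0,-1],[0,0,0,0,0,30,-1],[0,0,0,0,0,70,-1],[0,-0.15,0,-20,40,110,-1],[0,-0.3,0,-40,80,110,-1],[0,-0.45,0,-60,130,110,-1],[0,-0.62,0,-80,180,110,-1]]'
python3 - <<'E'
from h import *
from scipy.spatial.transform import Rotation as R
s=ctrl.get_state(); R0=R.from_rotvec(s['tool_rot']); p=s['tool_pos']; print(p,s['tool_rot'])
Rv=R.from_matrix([[-1,0,0],[0,1,0],[0,0,-1]])
yaw=-.535; Rg=R.from_euler('z',yaw)*R.from_euler('y',-.3)*Rv
print('turn',(Rg*R0.inv()).as_rotvec().round(3))
c=np.array([.4612,.2646]); g=c-.030*np.array([np.cos(yaw),np.sin(yaw)])
zt=Rg.apply([0,0,1]); 
for tz in (.06,.006):
    tcp=np.r_[g,tz]+.034*zt   # tips centre at g (approx), allow grasp mid 5mm up
    print(tz,tcp.round(4),((tcp-p)*1000).round(1))
E
```

```text
t: 10.8
tool_pos: [0.4442, 0.1656, 0.1579]
tool_rot: [-0.009, -3.131, -0.005]
ft_force: [0.3, -0.1, 0.1]
finger_gap: 0.0912
grasp_force: 0.0
[0.4441992  0.16557267 0.15794643] [-0.0091864  -3.13074544 -0.0052552 ]
turn [-0.087 -0.302 -0.525]
0.06 [0.444  0.2748 0.0275] [  -0.2  109.2 -130.4]
0.006 [ 0.444   0.2748 -0.0265] [  -0.2  109.2 -184.4]
```

```bash
python3 -m jog '[[-0.03,-0.1,-0.18,0,40,-30,-1],[-0.06,-0.2,-0.35,0,80,-80,-1],[-0.09,-0.3,-0.525,0,109,-130,-1],[-0.09,-0.3,-0.525,0,109,-130,-1],[-0.09,-0.3,-0.525,0,109,-130,-1],[-0.09,-0.3,-0.525,0,109,-130,-1]]'
python3 - <<'E'
from h import *
import pickle
m,n=pickle.load(open('cm.pkl','rb'))
t=snap('top','t4.png')[0]; a=cv2.imread('pics/top.png')
for i in (a,t):
    w=(i[195:255,320:352].min(2)>150); r,c=np.where(w); print(len(r),r.min()+195,r.max()+195,c.min()+320,c.max()+320)
P=lambda x,z:[.5792+x,-.0072,z]
print(proj(m,[P(-.05,.042),P(-.036,.079),P(.012,.04)]))
print([int(v) for v in a[195:260,335].mean(1)]);print([int(v) for v in t[195:260,335].mean(1)])
E
```

```text
t: 11.4
tool_pos: [0.4427, 0.2737, 0.0249]
tool_rot: [0.755, 2.76, -0.122]
ft_force: [0.2, 0.1, 0.1]
finger_gap: 0.091
grasp_force: 0.0
128 219 232 328 342
81 219 233 328 342
[[335.02412261 245.4299937 ]
 [335.26583706 237.98552208]
 [335.05887808 221.60301652]]
[50, 33, 50, 76, 81, 84, 96, 113, 123, 130, 137, 132, 123, 113, 101, 91, 71, 56, 46, 55, 66, 77, 80, 91, 107, 139, 162, 173, 179, 189, 189, 191, 189, 190, 191, 192, 188, 165, 135, 121, 120, 120, 121, 120, 121, 123, 126, 108, 92, 101, 110, 94, 66, 37, 53, 87, 104, 103, 106, 104, 105, 106, 108, 106, 107]
[53, 35, 50, 78, 88, 81, 85, 91, 106, 114, 121, 123, 114, 106, 113, 120, 123, 125, 102, 74, 66, 78, 91, 100, 112, 138, 156, 156, 146, 142, 141, 139, 147, 163, 182, 189, 192, 189, 171, 129, 79, 51, 62, 61, 53, 51, 59, 67, 56, 43, 41, 62, 96, 106, 111, 111, 112, 112, 108, 114, 110, 112, 109, 111, 110]
```

The top picture confirms the clip has stayed up, with the grip now dark and further in. Descend on the pack, feeling for the shelf.

```bash
python3 -m jog '[[0,0,0,1,0,-20,-1],[0,0,0,1,1,-40,-1],[0,0,0,1,1,-44,-1],[0,0,0,1,1,-44,-1]]'
python3 -m jog '[[0,0,0,0,0,-3,-1],[0,0,0,0,0,-6,-1],[0,0,0,0,0,-6,-1]]'
```

```text
t: 11.85
tool_pos: [0.445, 0.2735, -0.0176]
tool_rot: [0.754, 2.761, -0.121]
ft_force: [-0.2, 0.4, 0.9]
finger_gap: 0.091
grasp_force: 0.0
t: 12.15
tool_pos: [0.4452, 0.2739, -0.0233]
tool_rot: [0.754, 2.76, -0.119]
ft_force: [0.2, -0.5, 0.5]
finger_gap: 0.0912
grasp_force: 0.0
```

```bash
python3 -m jog '[[0,0,0,0,0,-2,-1],[0,0,0,0,0,-4,-1],[0,0,0,0,0,-4,-1]]'
python3 -m jog '[[0,0,0,0,0,0,1],[0,0,0,0,0,0,1],[0,0,0,0,0,0,1],[0,0,0,0,0,0,1],[0,0,0,0,0,0,1],[0,0,0,0,0,0,1],[0,0,0,0,0,0,1]]'
```

```text
t: 12.45
tool_pos: [0.4457, 0.2742, -0.0252]
tool_rot: [0.754, 2.758, -0.118]
ft_force: [-7.1, -3.2, 19.1]
finger_gap: 0.0914
grasp_force: 9.5
t: 13.15
tool_pos: [0.4478, 0.2761, -0.025]
tool_rot: [0.752, 2.757, -0.111]
ft_force: [0.8, 0.3, 12.8]
finger_gap: 0.0498
grasp_force: 34.6
```

The shelf was felt at reading z ≈ -0.025, and the pack is gripped (49.8 mm). Lift it and plan the transfer.

```bash
python3 -m jog '[[0,0,0,0,0,3,1],[0,0,0,0,0,20,1],[0,0,0,0,0,40,1],[0,0,0,0,0,40,1]]'
python3 - <<'E'
from h import *
from scipy.spatial.transform import Rotation as R
ctrl.grab_frame('wrist') if 0 else None
s=ctrl.get_state(); R0=R.from_rotvec(s['tool_rot']); p=s['tool_pos']
M=R0.as_matrix(); print(M.round(3).tolist(),s['finger_gap'])
yt=M[:,1]; yaw=np.arctan2(-yt[0],yt[1]); print('yaw',yaw,'y-axis tilt',yt[2])
u=np.array([np.cos(yaw),np.sin(yaw)]); v=np.array([-u[1],u[0]])
d=np.array([.4612,.2646])-p[:2]; print('along',d@u,'across(vision)',d@v)
a=d@u
tcp=np.array([.463-a,-.0072]); print('target tcp',tcp,'shift',(tcp-p[:2])*1000,'turn',-yaw, 'z',p[2])
E
```

```text
t: 13.55
tool_pos: [0.4461, 0.275, 0.0142]
tool_rot: [0.754, 2.759, -0.115]
ft_force: [0.4, -0.6, -1.9]
finger_gap: 0.0499
grasp_force: 30.0
[[-0.825, 0.509, 0.245], [0.487, 0.861, -0.148], [-0.287, -0.003, -0.958]] 0.049851994556088554
yaw -0.5342867901406312 y-axis tilt -0.0029876849388475457
along 0.018268781124782512 across(vision) -0.0012325042332968332
target tcp [ 0.44473122 -0.0072    ] shift [  -1.37370774 -282.16369577] turn 0.5342867901406312 z 0.014190377221830072
```

```bash
python3 -m jog '[[0,0,0.08,0,-30,0,1],[0,0,0.18,0,-75,0,1],[0,0,0.28,-1,-120,0,1],[0,0,0.38,-1,-165,0,1],[0,0,0.46,-1,-210,0,1],[0,0,0.51,-1,-250,0,1],[0,0,0.534,-1,-275,0,1],[0,0,0.534,-1,-282,0,1],[0,0,0.534,-1,-282,0,1],[0,0,0.534,-1,-282,0,1]]'
python3 - <<'E'
from h import *
import pickle
a,m=snap('wrist','w5.png'); pickle.dump(m,open('w5.pkl','wb'))
s=ctrl.get_state(); print(s['tool_pos'],s['tool_rot'])
x0=.5792
print('pred pack rear corners',proj(m,[[.417,-.0322,.049],[.417,.0178,.049],[.509,-.0322,.049],[.509,.0178,.049]]).round(0).tolist())
cv2.imwrite('pics/c6.png',a)
E
```

```text
t: 14.55
tool_pos: [0.4428, -0.0095, 0.0115]
tool_rot: [0.004, 2.855, -0.011]
ft_force: [-0.6, -0.3, -1.8]
finger_gap: 0.0495
grasp_force: 30.0
[ 0.44303598 -0.00869301  0.01160409] [ 2.19755565e-03  2.85431453e+00 -1.03113191e-02]
pred pack rear corners [[271.0, 263.0], [375.0, 263.0], [283.0, 386.0], [364.0, 387.0]]
```

View pics/c6.png

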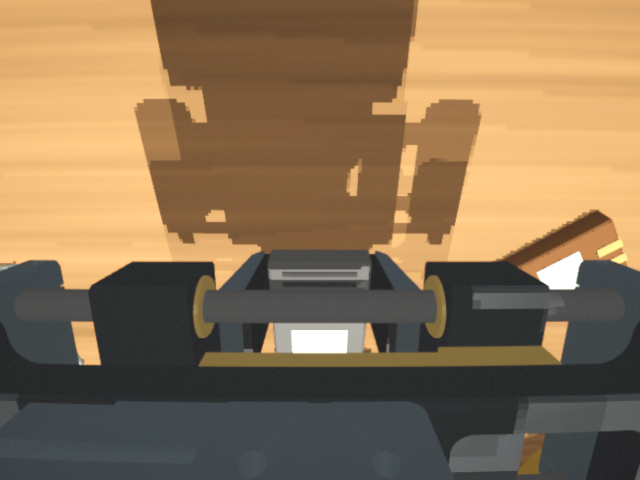

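The pack is held straight, with its rear edge at row 263 and columns 269–371 as predicted. Lower it onto the tongue.

```bash
python3 -m jog '[[0,0,0,0,1.5,-10,1],[0,0,0,0,1.5,-20,1],[0,0,0,0,1.5,-23,1],[0,0,0,0,1.5,-23,1]]'
python3 -m jog '[[0,0,0,0,0,-1,1],[0,0,0,0,0,-2,1],[0,0,0,0,0,-2,1]]'
python3 - <<'E'
from h import *
from scipy.spatial.transform import Rotation as R
M=R.from_rotvec(ctrl.get_state()['tool_rot']).as_matrix(); print(M.round(4).tolist())
E
```

```text
t: 15.0
tool_pos: [0.4434, -0.0057, -0.0112]
tool_rot: [-0.003, 2.854, -0.01]
ft_force: [0.6, -0.6, -1.4]
finger_gap: 0.0497
grasp_force: 30.0
t: 15.3
tool_pos: [0.4442, -0.0065, -0.0124]
tool_rot: [-0.001, 2.852, -0.01]
ft_force: [0.6, 0.1, -1.6]
finger_gap: 0.0498
grasp_force: 30.0
[[-0.9583, 0.0, 0.2858], [-0.002, 1.0, -0.0067], [-0.2858, -0.007, -0.9583]]
```

```bash
python3 -m jog '[[0,0,0,0,-0.5,-1,1],[0,0,0,0,-0.5,-1.5,1],[0,0,0,0,-0.5,-1.5,1]]'
python3 -m jog '[[0,0,0,0,0,-0.5,1],[0,0,0,0,0,-1,1],[0,0,0,0,0,-1,1]]'
```

```text
t: 15.6
tool_pos: [0.444, -0.0072, -0.014]
tool_rot: [-0.001, 2.852, -0.01]
ft_force: [0.4, -0.7, -0.3]
finger_gap: 0.0497
grasp_force: 30.0
t: 15.9
tool_pos: [0.4441, -0.0071, -0.0149]
tool_rot: [-0.001, 2.852, -0.01]
ft_force: [-1.0, -0.3, 0.1]
finger_gap: 0.0496
grasp_force: 30.0
```

Weight is on the bed. Slide it in.

```bash
python3 -m jog '[[0,0,0,5,0,0,1],[0,0,0,10,0,0,1],[0,0,0,15,0,0,1],[0,0,0,20,0,0,1],[0,0,0,25,0,0,1],[0,0,0,25,0,0,1]]'
python3 -m jog '[[0,0,0,3,0,0,1],[0,0,0,6,0,0,1],[0,0,0,9,0,0,1],[0,0,0,12,0,0,1],[0,0,0,15,0,0,1],[0,0,0,15,0,0,1]]'
```

```text
t: 16.5
tool_pos: [0.4702, -0.0071, -0.0149]
tool_rot: [-0.001, 2.851, -0.01]
ft_force: [-0.3, -0.4, -1.5]
finger_gap: 0.0493
grasp_force: 30.0
t: 17.1
tool_pos: [0.485, -0.0071, -0.015]
tool_rot: [-0.001, 2.851, -0.01]
ft_force: [0.6, -0.7, 0.1]
finger_gap: 0.0498
grasp_force: 30.0
```

```bash
python3 -m jog '[[0,0,0,1,0,0,1],[0,0,0,2,0,0,1],[0,0,0,3,0,0,1],[0,0,0,4,0,0,1],[0,0,0,5,0,0,1],[0,0,0,6,0,0,1],[0,0,0,6,0,0,1]]'
python3 -m jog '[[0,0,0,0.5,0,0,1],[0,0,0,1,0,0,1],[0,0,0,1.5,0,0,1],[0,0,0,2,0,0,1]]'
python3 -m jog '[[0,0,0,0.5,0,0,1],[0,0,0,1,0,0,1],[0,0,0,1.5,0,0,1],[0,0,0,2,0,0,1]]'
```

```text
t: 17.8
tool_pos: [0.4906, -0.0071, -0.015]
tool_rot: [-0.001, 2.851, -0.01]
ft_force: [-0.2, -0.6, 0.8]
finger_gap: 0.0497
grasp_force: 30.0
t: 18.2
tool_pos: [0.4905, -0.0071, -0.0151]
tool_rot: [-0.001, 2.855, -0.01]
ft_force: [-8.3, -1.3, 11.9]
finger_gap: 0.0499
grasp_force: 30.0
t: 18.6
tool_pos: [0.4904, -0.0071, -0.0152]
tool_rot: [-0.001, 2.858, -0.01]
ft_force: [-15.6, -2.4, 21.2]
finger_gap: 0.0496
grasp_force: 30.0
```

Something is met at about nose x = -20, which fits the contact plate. The pack is also being pressed down (fz 21 N), so ease that first.

```bash
python3 -m jog '[[0,0,0,0,0,0.5,1],[0,0,0,0,0,1,1],[0,0,0,0,0,1,1]]'
```

```text
t: 18.9
tool_pos: [0.4945, -0.007, -0.0141]
tool_rot: [-0.001, 2.852, -0.01]
ft_force: [-0.3, 0.5, -1.8]
finger_gap: 0.0498
grasp_force: 30.0
```

Free again, so it was a snag underneath. Continue in small steps.

```bash
python3 -m jog '[[0,0,0,0.5,0,0,1],[0,0,0,1,0,0,1],[0,0,0,1.5,0,0,1],[0,0,0,1.5,0,0,1]]'
python3 -m jog '[[0,0,0,0.5,0,0,1],[0,0,0,1,0,0,1],[0,0,0,1,0,0,1]]'
python3 -m jog '[[0,0,0,0.5,0,0,1],[0,0,0,1,0,0,1],[0,0,0,1,0,0,1]]'
```

```text
t: 19.3
tool_pos: [0.4958, -0.007, -0.0141]
tool_rot: [-0.001, 2.852, -0.01]
ft_force: [-0.7, -0.5, -0.9]
finger_gap: 0.0498
grasp_force: 30.0
t: 19.6
tool_pos: [0.4967, -0.0071, -0.014]
tool_rot: [-0.001, 2.852, -0.01]
ft_force: [-0.2, 0.0, -1.4]
finger_gap: 0.0499
grasp_force: 30.0
t: 19.9
tool_pos: [0.4977, -0.0071, -0.014]
tool_rot: [-0.001, 2.852, -0.01]
ft_force: [-0.4, -0.3, -2.3]
finger_gap: 0.0497
grasp_force: 30.0
```

```bash
for i in 1; do python3 -m jog '[[0,0,0,0.5,0,0,1],[0,0,0,1,0,0,1],[0,0,0,1.5,0,0,1],[0,0,0,1.5,0,0,1]]'; done
python3 -m jog '[[0,0,0,0.5,0,0,1],[0,0,0,1,0,0,1],[0,0,0,1,0,0,1]]'
python3 -m jog '[[0,0,0,0.5,0,0,1],[0,0,0,1,0,0,1],[0,0,0,1,0,0,1]]'
```

```text
t: 20.3
tool_pos: [0.4992, -0.0071, -0.014]
tool_rot: [-0.001, 2.852, -0.01]
ft_force: [-0.0, 0.3, -1.5]
finger_gap: 0.0496
grasp_force: 30.0
t: 20.6
tool_pos: [0.5002, -0.0071, -0.014]
tool_rot: [-0.001, 2.852, -0.01]
ft_force: [0.2, 0.8, -0.8]
finger_gap: 0.0497
grasp_force: 30.0
t: 20.9
tool_pos: [0.5012, -0.0071, -0.014]
tool_rot: [-0.001, 2.852, -0.01]
ft_force: [-0.1, 0.4, -0.8]
finger_gap: 0.0499
grasp_force: 30.0
```

```bash
python3 -m jog '[[0,0,0,0.5,0,0,1],[0,0,0,1,0,0,1],[0,0,0,1,0,0,1]]'
python3 -m jog '[[0,0,0,0.5,0,0,1],[0,0,0,1,0,0,1],[0,0,0,1,0,0,1]]'
python3 -m jog '[[0,0,0,0.5,0,0,1],[0,0,0,1,0,0,1],[0,0,0,1,0,0,1]]'
```

```text
t: 21.2
tool_pos: [0.5017, -0.0071, -0.0142]
tool_rot: [-0.001, 2.853, -0.01]
ft_force: [-1.0, -0.9, -0.3]
finger_gap: 0.0499
grasp_force: 30.0
t: 21.5
tool_pos: [0.5017, -0.007, -0.0145]
tool_rot: [-0.001, 2.855, -0.01]
ft_force: [-4.7, -1.0, 1.2]
finger_gap: 0.0498
grasp_force: 30.0
t: 21.8
tool_pos: [0.5017, -0.007, -0.0148]
tool_rot: [-0.001, 2.857, -0.01]
ft_force: [-7.7, -0.4, 2.1]
finger_gap: 0.0499
grasp_force: 30.0
```

Contact, building up gently at about 3.5 N/mm. That fits the contact plate.

```bash
python3 -m jog '[[0,0,0,0.5,0,0.2,1],[0,0,0,1,0,0.4,1],[0,0,0,1,0,0.4,1]]'
python3 -m jog '[[0,0,0,0.3,0,0,1],[0,0,0,0.6,0,0.2,1],[0,0,0,0.6,0,0.2,1]]'
python3 -m jog '[[0,0,0,0.3,0,0,1],[0,0,0,0.6,0,0.2,1],[0,0,0,0.6,0,0.2,1]]'
```

```text
t: 22.1
tool_pos: [0.5016, -0.007, -0.0148]
tool_rot: [-0.001, 2.859, -0.01]
ft_force: [-9.4, -0.8, 2.1]
finger_gap: 0.0496
grasp_force: 30.0
t: 22.4
tool_pos: [0.5016, -0.0069, -0.0148]
tool_rot: [-0.001, 2.86, -0.01]
ft_force: [-10.7, -0.2, 3.2]
finger_gap: 0.0499
grasp_force: 30.0
t: 22.7
tool_pos: [0.5016, -0.007, -0.0148]
tool_rot: [-0.001, 2.861, -0.01]
ft_force: [-11.5, -0.6, 3.7]
finger_gap: 0.0496
grasp_force: 30.0
```

```bash
python3 -m jog '[[0,0,0,0.3,0,0,1],[0,0,0,0.6,0,0.2,1],[0,0,0,0.6,0,0.2,1]]'
python3 -m jog '[[0,0,0,0.3,0,0,1],[0,0,0,0.6,0,0.2,1],[0,0,0,0.6,0,0.2,1]]'
```

```text
t: 23.0
tool_pos: [0.502, -0.0069, -0.0147]
tool_rot: [-0.001, 2.861, -0.01]
ft_force: [-10.7, -1.8, 3.0]
finger_gap: 0.0498
grasp_force: 30.0
t: 23.3
tool_pos: [0.5025, -0.007, -0.0146]
tool_rot: [-0.001, 2.862, -0.01]
ft_force: [-10.0, -1.7, 3.5]
finger_gap: 0.0494
grasp_force: 30.0
```

The plate is sliding at about 11 N. Keep pushing until the force climbs.

```bash
python3 -m jog '[[0,0,0,0.3,0,0,1],[0,0,0,0.6,0,0,1],[0,0,0,0.9,0,0.2,1],[0,0,0,1.2,0,0.2,1]]'
python3 -m jog '[[0,0,0,0.3,0,0,1],[0,0,0,0.6,0,0,1],[0,0,0,0.6,0,0,1]]'
python3 -m jog '[[0,0,0,0.3,0,0,1],[0,0,0,0.6,0,0,1],[0,0,0,0.6,0,0,1]]'
```

```text
t: 23.7
tool_pos: [0.5034, -0.007, -0.0146]
tool_rot: [-0.001, 2.862, -0.01]
ft_force: [-10.9, -0.9, 1.6]
finger_gap: 0.0497
grasp_force: 30.0
t: 24.0
tool_pos: [0.5041, -0.0069, -0.0146]
tool_rot: [-0.001, 2.862, -0.01]
ft_force: [-10.7, -1.1, 2.3]
finger_gap: 0.05
grasp_force: 30.0
t: 24.3
tool_pos: [0.5047, -0.0069, -0.0146]
tool_rot: [-0.001, 2.862, -0.01]
ft_force: [-11.2, -0.8, 2.9]
finger_gap: 0.0494
grasp_force: 30.0
```

```bash
python3 -m jog '[[0,0,0,0.3,0,0,1],[0,0,0,0.6,0,0,1],[0,0,0,0.6,0,0,1]]'
python3 -m jog '[[0,0,0,0.3,0,0,1],[0,0,0,0.6,0,0,1],[0,0,0,0.6,0,0,1]]'
python3 -m jog '[[0,0,0,0.3,0,0,1],[0,0,0,0.5,0,0,1],[0,0,0,0.5,0,0,1]]'
```

```text
t: 24.6
tool_pos: [0.5053, -0.0069, -0.0146]
tool_rot: [-0.001, 2.862, -0.01]
ft_force: [-10.6, -1.0, 2.5]
finger_gap: 0.0494
grasp_force: 30.0
t: 24.9
tool_pos: [0.5053, -0.0069, -0.0147]
tool_rot: [-0.001, 2.863, -0.01]
ft_force: [-11.7, -1.6, 4.2]
finger_gap: 0.0497
grasp_force: 30.0
t: 25.2
tool_pos: [0.5053, -0.007, -0.0148]
tool_rot: [-0.001, 2.864, -0.01]
ft_force: [-13.0, -1.6, 5.2]
finger_gap: 0.0495
grasp_force: 30.0
```

Home: the travel was 3.7 mm and the force then climbed against the hard stop. Relax, release and retreat.

```bash
python3 -m jog '[[0,0,0,-1.5,0,0,1],[0,0,0,-2.8,0,-0.2,1],[0,0,0,-2.8,0,-0.2,1]]'
python3 -m jog '[[0,0,0,0,0,0,-1],[0,0,0,0,0,0,-1],[0,0,0,0,0,0,-1],[0,0,0,0,0,0,-1],[0,0,0,-3,0,10,-1],[0,0,0,-20,0,50,-1],[0,0.15,0,-20,0,100,-1],[0,0.3,0,-20,0,140,-1],[0,0.3,0,-20,0,160,-1],[0,0.3,0,-20,0,160,-1]]'
python3 - <<'E'
from h import *
from scipy.spatial.transform import Rotation as R
import pickle
s=ctrl.get_state(); print(s['tool_pos'],s['tool_rot'])
Rg=R.from_rotvec([-.003,-2.52,0.0]); print('turn',(Rg*R.from_rotvec(s['tool_rot']).inv()).as_rotvec().round(3))
print(((np.array([.5201,-.0069,.0467])-s['tool_pos'])*1000).round(1))
t,m=snap('top','t6.png')
n=snap('scene','s6.png')
hs=cv2.cvtColor(t,cv2.COLOR_BGR2HSV)
print(proj(m,[[.5792-.013,-.0072,.024],[.5792-.105,-.0072,.024],[.5792-.105,.0178,.024],[.5792-.105,-.0322,.024]]))
print([int(v) for v in t[225:280,328].mean(1)]); print(t[225:280:3,326].tolist())
for r in (250,256,262): print(r,[int(v) for v in t[r,318:354,2].astype(int)-t[r,318:354,0]])
E
```

```text
t: 25.5
tool_pos: [0.5055, -0.007, -0.0143]
tool_rot: [-0.001, 2.859, -0.01]
ft_force: [-6.0, -1.0, -2.2]
finger_gap: 0.0495
grasp_force: 30.0
t: 26.5
tool_pos: [0.4942, -0.0072, 0.1532]
tool_rot: [-0.003, 3.141, -0.011]
ft_force: [-0.2, 0.1, -0.8]
finger_gap: 0.0913
grasp_force: 0.0
[ 0.49417046 -0.00722626  0.15322631] [-2.93820162e-03  3.14132214e+00 -1.13673521e-02]
turn [ 0.006  0.622 -0.006]
[  25.9    0.3 -106.5]
[[334.9455044  232.14718115]
 [334.86912264 267.51265803]
 [325.15071686 267.46801415]
 [344.58936348 267.55530792]]
[141, 145, 147, 146, 143, 140, 135, 131, 126, 122, 121, 114, 113, 113, 107, 108, 104, 104, 103, 99, 97, 93, 88, 87, 84, 75, 75, 65, 54, 46, 42, 48, 47, 41, 24, 22, 46, 60, 54, 43, 36, 33, 30, 33, 38, 38, 42, 40, 45, 37, 43, 36, 40, 38, 39]
[[129, 152, 149], [133, 155, 151], [121, 143, 140], [112, 132, 128], [102, 122, 119], [95, 118, 113], [92, 110, 106], [82, 101, 96], [74, 91, 87], [57, 68, 67], [42, 53, 50], [23, 24, 22], [44, 43, 46], [37, 37, 43], [25, 33, 49], [20, 36, 52], [18, 32, 52], [22, 37, 58], [21, 39, 59]]
250 [11, 14, 12, 12, 11, 10, 12, 11, 11, 12, 12, 12, 13, 14, 11, 14, 12, 12, 12, 10, 12, 12, 11, 13, 13, 11, 13, 11, 12, 12, 12, 13, 13, 12, 10, 11]
256 [33, 34, 35, 22, 4, 2, 8, 5, 4, 7, 8, 7, 7, 9, 11, 7, 5, 7, 6, 3, 5, 6, 4, 7, 8, 6, 6, 7, 6, 8, 9, 7, 0, -5, -6, -4]
262 [1, 3, 2, 2, 3, 4, 2, 6, 5, 4, 5, -4, -4, 1, -4, 0, -1, -4, -3, 0, 0, 1, -1, -5, -6, -4, -5, -6, -6, -6, -8, -4, -8, -6, -7, -5]
```

```bash
python3 - <<'E'
from h import *
a,m=snap('wrist','w6.png')
print('pred rear',proj(m,[[.4776,-.0322,.024],[.4776,.0178,.024]]).round(1).tolist())
hsv=cv2.cvtColor(a,cv2.COLOR_BGR2HSV); low=(hsv[...,1]<70)
rows=[(r,np.where(low[r,250:390])[0]+250) for r in range(200,292,4)]
for r,c in rows:
    if len(c)>8:
        p=plane(m,[[c[0]-.5,r],[c[-1]+.5,r]],.024); print(r,c[0],c[-1],len(c),p[:,:2].round(4).tolist(),p[:,1].mean().round(4))
E
```

```text
pred rear [[293.8, 210.1], [346.2, 210.2]]
208 306 334 29 [[0.4756, -0.021], [0.4755, 0.0066]] -0.0072
212 295 346 52 [[0.4794, -0.0315], [0.4793, 0.0181]] -0.0067
216 295 346 52 [[0.4833, -0.0316], [0.4832, 0.0182]] -0.0067
220 295 346 52 [[0.4872, -0.0316], [0.487, 0.0183]] -0.0067
224 295 346 52 [[0.4911, -0.0317], [0.491, 0.0183]] -0.0067
228 296 345 50 [[0.495, -0.0308], [0.4949, 0.0174]] -0.0067
232 296 345 50 [[0.499, -0.0308], [0.4988, 0.0175]] -0.0067
236 296 345 50 [[0.503, -0.0309], [0.5028, 0.0176]] -0.0067
240 296 345 50 [[0.507, -0.031], [0.5068, 0.0177]] -0.0066
244 296 345 50 [[0.511, -0.031], [0.5108, 0.0178]] -0.0066
248 296 345 50 [[0.515, -0.0311], [0.5149, 0.0178]] -0.0066
252 296 345 50 [[0.5191, -0.0311], [0.5189, 0.0179]] -0.0066
256 296 345 50 [[0.5232, -0.0312], [0.523, 0.018]] -0.0066
260 285 356 72 [[0.5273, -0.0421], [0.5271, 0.0289]] -0.0066
264 285 356 72 [[0.5315, -0.0422], [0.5312, 0.029]] -0.0066
268 286 355 70 [[0.5356, -0.0413], [0.5354, 0.0282]] -0.0066
272 286 355 70 [[0.5398, -0.0414], [0.5395, 0.0283]] -0.0066
276 286 355 70 [[0.544, -0.0415], [0.5437, 0.0284]] -0.0065
280 286 354 69 [[0.5483, -0.0416], [0.548, 0.0275]] -0.007
284 286 354 69 [[0.5525, -0.0417], [0.5522, 0.0276]] -0.007
288 286 354 69 [[0.5568, -0.0418], [0.5565, 0.0277]] -0.007
```

The pack is straight and centred, rear edge at x ≈ 0.478 as predicted. Now regrasp the raised clip at the pose where I released it.

```bash
python3 -m jog '[[0,0.15,0,10,0,0,-1],[0,0.3,0,20,0,0,-1],[0,0.45,0,26,0,-10,-1],[0,0.6,0,26,0,-30,-1],[0,0.622,0,26,0,-60,-1],[0,0.622,0,26,0,-90,-1],[0,0.622,0,26,0,-105,-1],[0,0.622,0,26,0,-105,-1]]'
python3 -m jog '[[0,0,0,0,0,0,1],[0,0,0,0,0,0,1],[0,0,0,0,0,0,1],[0,0,0,0,0,0,1],[0,0,0,0,0,0,1],[0,0,0,0,0,0,1],[0,0,0,0,0,0,1],[0,0,0,0,0,0,1],[0,0,0,0,0,0,1],[0,0,0,0,0,0,1]]'
```

```text
t: 27.45
tool_pos: [0.5124, -0.007, 0.0403]
tool_rot: [0.005, -2.503, 0.007]
ft_force: [-0.6, -0.5, -0.3]
finger_gap: 0.0911
grasp_force: 0.0
t: 28.45
tool_pos: [0.5147, -0.0072, 0.0421]
tool_rot: [0.005, -2.509, 0.008]
ft_force: [-0.7, -0.2, 0.5]
finger_gap: 0.0258
grasp_force: 30.0
```

Clip grip held again. Lower it along the arc.

```bash
python3 -m jog '[[0,-0.05,0,0,0,-3.8,1],[0,-0.1,0,0.2,0,-7.6,1],[0,-0.15,0,0.5,0,-11.4,1],[0,-0.2,0,1.1,0,-15.2,1],[0,-0.25,0,1.8,0,-18.9,1],[0,-0.3,0,2.8,0,-22.6,1],[0,-0.35,0,3.9,0,-26.3,1],[0,-0.35,0,3.9,0,-26.3,1]]'
```

```text
t: 29.25
tool_pos: [0.5188, -0.0072, 0.0159]
tool_rot: [0.004, -2.862, 0.01]
ft_force: [2.3, -1.5, -4.7]
finger_gap: 0.0256
grasp_force: 30.0
```

```bash
python3 -m jog '[[0,-0.03,0,0.8,0,-2.2,1],[0,-0.05,0,1.3,0,-3.6,1],[0,-0.07,0,1.9,0,-5,1],[0,-0.08,0,2.2,0,-5.7,1],[0,-0.08,0,2.2,0,-5.7,1]]'
python3 -m jog '[[0,-0.01,0,0.3,0,-0.7,1],[0,-0.02,0,0.6,0,-1.4,1],[0,-0.02,0,0.6,0,-1.4,1]]'
```

```text
t: 29.75
tool_pos: [0.5209, -0.0072, 0.01]
tool_rot: [0.004, -2.939, 0.01]
ft_force: [1.1, -1.7, -3.8]
finger_gap: 0.0256
grasp_force: 30.0
t: 30.05
tool_pos: [0.5215, -0.0072, 0.0087]
tool_rot: [0.004, -2.96, 0.01]
ft_force: [0.4, -2.6, -5.2]
finger_gap: 0.0256
grasp_force: 30.0
```

```bash
python3 -m jog '[[0,-0.01,0,0.3,0,-0.7,1],[0,-0.02,0,0.6,0,-1.3,1],[0,-0.02,0,0.6,0,-1.3,1]]'
python3 -m jog '[[0,-0.01,0,0.3,0,-0.6,1],[0,-0.01,0,0.3,0,-0.6,1]]'
```

```text
t: 30.35
tool_pos: [0.5223, -0.0072, 0.0077]
tool_rot: [0.004, -2.98, 0.01]
ft_force: [1.6, -3.8, -2.9]
finger_gap: 0.0257
grasp_force: 30.0
t: 30.55
tool_pos: [0.5227, -0.0072, 0.0075]
tool_rot: [0.004, -2.991, 0.01]
ft_force: [0.4, -3.4, 2.4]
finger_gap: 0.0254
grasp_force: 30.0
```

The clip rests on the pack (fz has changed sign). Open, rise, then check from above once clear.

```bash
python3 -m jog '[[0,0,0,0,0,0,-1],[0,0,0,0,0,0,-1],[0,0,0,0,0,0,-1],[0,0,0,0,0,0,-1],[0,0,0,0,0,0,-1],[0,0,0,0,0,0,-1],[0,0,0,0,0,0,-1],[0,0,0,0,0,20,-1],[0,0,0,0,0,60,-1],[0,0,0,-20,0,100,-1]]'
python3 -m jog '[[0,-0.1,0,-30,-40,30,-1],[0,-0.1,0,-80,-90,30,-1],[0,-0.1,0,-100,-140,30,-1],[0,-0.1,0,-110,-190,30,-1],[0,-0.1,0,-120,-240,30,-1],[0,-0.1,0,-120,-240,30,-1],[0,-0.1,0,-120,-240,30,-1]]'
python3 - <<'E'
from h import *
t,m=snap('top','t7.png'); a=cv2.imread('pics/top.png'); u=cv2.imread('pics/t4.png')
for i in (a,u,t): print([int(v) for v in i[214:272,335].mean(1)])
P=lambda x,y,z:[.5792+x,-.0072+y,z]
for th in (0,.19,.65):
    c,s=np.cos(th),np.sin(th); q=lambda x,z:P(.012+x*c+z*s,0,.04-x*s+z*c)
    print(th,proj(m,[q(-.068,.011),q(-.056,.011)])[:,1])
print('pack rear',proj(m,[P(-.1016,0,.024)])[:,1])
low=cv2.cvtColor(t,cv2.COLOR_BGR2HSV)[...,1]<70
for r in (252,256,260,264):
    c=np.where(low[r,315:356])[0]+315; print(r,c.min(),c.max(),plane(m,[[(c.min()+c.max())/2,r]],.024)[0].round(4)) if len(c) else 0
d=cv2.absdiff(a,t).max(2)>60; print('changed px',[(n,int(d[y-18:y+18,x-25:x+25].sum())) for n,x,y in (('wallet',424,258),('dish',247,186),('key',414,182),('case',358,147),('box',144,237),('light',495,250),('tool',180,190))])
E
```

```text
t: 31.55
tool_pos: [0.5038, -0.0071, 0.1075]
tool_rot: [0.004, -2.99, 0.01]
ft_force: [-1.3, 0.4, 0.2]
finger_gap: 0.0913
grasp_force: 0.0
t: 32.25
tool_pos: [0.3816, -0.2503, 0.137]
tool_rot: [-0.004, -3.089, 0.012]
ft_force: [1.1, 0.6, -0.4]
finger_gap: 0.0913
grasp_force: 0.0
[55, 66, 77, 80, 91, 107, 139, 162, 173, 179, 189, 189, 191, 189, 190, 191, 192, 188, 165, 135, 121, 120, 120, 121, 120, 121, 123, 126, 108, 92, 101, 110, 94, 66, 37, 53, 87, 104, 103, 106, 104, 105, 106, 108, 106, 107, 107, 103, 106, 104, 106, 108, 101, 87, 81, 91, 97, 93]
[74, 66, 78, 91, 100, 112, 138, 156, 156, 146, 142, 141, 139, 147, 163, 182, 189, 192, 189, 171, 129, 79, 51, 62, 61, 53, 51, 59, 67, 56, 43, 41, 62, 96, 106, 111, 111, 112, 112, 108, 114, 110, 112, 109, 111, 110, 109, 110, 112, 110, 112, 111, 108, 92, 89, 97, 99, 101]
[59, 81, 84, 92, 92, 112, 147, 167, 166, 157, 157, 161, 160, 160, 160, 159, 157, 145, 137, 136, 136, 135, 138, 137, 137, 138, 133, 116, 87, 59, 45, 39, 56, 92, 129, 156, 157, 143, 140, 139, 141, 137, 126, 120, 120, 120, 123, 117, 116, 118, 125, 127, 100, 65, 81, 94, 100, 98]
0 [247.34113782 242.64127011]
0.19 [245.42835485 240.89115253]
0.65 [237.1606918 233.7539406]
pack rear [266.19443547]
252 326 344 [ 0.5144 -0.0074  0.024 ]
256 326 344 [ 0.504  -0.0075  0.024 ]
260 326 344 [ 0.4936 -0.0075  0.024 ]
264 326 344 [ 0.4833 -0.0075  0.024 ]
changed px [('wallet', 0), ('dish', 0), ('key', 0), ('case', 0), ('box', 0), ('light', 30), ('tool', 0)]
```

```bash
python3 -c "
from workcell import ctrl
print(ctrl.finish_job())"
```

```text
the job is handed in; nothing more can be done
None
```

I handed the job in with the pack home against the contact block (plate pushed in about 3.7 mm, peak push read at 15.6 N), the clip lowered by hand onto it and the arm clear; the last pictures fit this, but no verdict came back.

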